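Bolt the tool chest shut

ROBOT

A 6-joint arm with a two-finger parallel gripper is mounted at the origin on a cart in front of the work surface, level with it; the furniture and walls round the work are solid. World frame = base frame: x ahead of the robot, y to its left, z up, the work surface at z = 0. Lengths are in m, angles in rad, forces in N, time in s.
With the tool pointing down it reaches from about 0.25 to 0.725 m from the base axis. Payload 4 kg.
Tool frame: the origin (TCP) lies at the very end of the fingers, on their centre line; the grasp point (between the pads) lies 19 mm behind it; z points along the fingers, y is the line along which they close (so a half turn about z gives the same grasp; the last joint's range is limited). The gripper opens to 85 mm and grips with 20 to 120 N. Pads are 22 mm wide; open, the fingers measure 114 mm over their backs; the gripper's body (76 mm by 85 mm) begins 54 mm behind the grasp point. The pads swing forward as they close: fully open they stand 13 mm farther back than shut.
Start: joints at [1.149, 0.241, 0.005, 1.335, 0, 1.571], TCP at [0.205, 0.456, 0.231] pointing down, gripper open.
Joint ranges: [-2.72, 2.72], [-1.05, 1.87], [-1.09, 1.28], [-1.99, 2.15], [-1.42, 1.44], [-3.14, 3.14]. Speed limits (rad/s): [2.79, 2.79, 3.14, 3.14, 3.14, 3.14].

INTERFACE

Orientations are given as a unit quaternion [x, y, z, w].
In Python, from workcell import bot, vision, workorder, boxes_of gives the robot as it stands.
- The arm moves only by the tool send_rows, never from a script. Its argument "motion" is text: rows parted by semicolons, each of 5 numbers parted by spaces: the closure, from -1 (fully open) to 1 (shut), so that 0 is half open, then the shift along the tool's x, y, z in cm, then the turn about the tool's z in rad. In form: claw x y z twist; .... A call has 1 to 5 rows; each row is the pose to reach, as a shift and turn from the pose commanded when the call began, along the tool's axes at that moment; what a row does not reach only later rows make up. A row lasts 1/10 s, in which the tool goes at most 50 mm and 8.59 degrees, less where a joint would pass 70% of its speed; a pose out of reach is approached as far as the arm can. A call with a gripper value outside its range is refused whole. The fingers move at their own pace and stop on an object; the grip force is fixed at half the most. Time passes only in rows, so rows that repeat a pose let the fingers close. It gives the time, the measured TCP pose, the force, the opening and the grip force at its end, in the units of the state.
- bot.get_obs(): the state, without advancing time (a new reading comes with each control period).
- vision.camera(name): name is "scene" or "top" or "wrist"; returns the picture (400x640x3 uint8, red, green, blue); there is no depth.
- vision.camera_model(name): a dict with "fov_y" (degrees; the focal length in pixels is half the picture's height over the tangent of half this angle, whatever the lens; pixels are square), "cx", "cy" (the principal point, pixels), "k1" (the pictures are not rectified: a ray, as slopes to the right and down, at radius r is drawn at 1 + k1 r^2 times it, then the intrinsics apply), "world_from_camera" (4x4, takes a point from camera to world coordinates); the wrist camera has in their place "hand_eye" (4x4, takes a point from camera to tool coordinates, whose origin is the TCP and whose axes are the flange's). Camera axes: x right, y down, z forward; pixel columns grow to the right and rows downward; lengths in m; the calibration is good to about 2 mm. A picture is of the moment at which its call begins: read the wrist's pose just before it. camera_model takes no time and is no camera call.
- workorder.job_done(): hands the job in; it is judged then, once.
Trained networks look in the newest picture that a camera, given by its name, has taken for a name from the list of things; names that differ only in an ending like _2 or _b are one class to them, and where a whole thing is asked for, a point or a joint stands for the part that bears it (a point fixed in the world has none). Each returns a list of dicts, best first, with "conf" (0 to 1); they miss things now and then, are a little off and sometimes report something else, mostly with a low value. They report only what shows in the picture. A call takes as long as a camera call.
- boxes_of(camera, target): "rect" ([centre column, centre row, width, height] in pixels, round what is visible of it).
The state is a dict: "clock": time; "joint_pos": joint angles; "joint_vel": joint speeds; "tau": joint torques, N m; "eef_pos": TCP position; "tool_rot": TCP orientation; "ft_force": force on the tool from outside, world axes, zero at the start; "ft_torque": the same for the moment, N m; "grip_width": finger opening in m; "grasp_force": force on a finger pad.
Only numpy, scipy, OpenCV 4.12 (cv2) and the standard library are available. Lean on these libraries where they do the work, as an engineer would, in place of code of your own. Each camera call takes 0.05 s, during which the arm holds its last target. There are 200 camera calls.

TASK

Bolt the tool chest shut: lean the handle of the barrel bolt on its lid forward to just above the rail of the notched plate, slide the bolt across against its spring until you feel the handle come against the plate's taller stop, then turn the handle down into the notch until it lies level, and let go so that it stays there. Work gently and by feel - the thin plate bends if the handle is forced against it - and leave the things lying about undisturbed.

Things in the scene. Friction and masses are not known exactly. Their poses are not given: they have to be found in the camera images.
- chest: Low wooden tool chest, fixed to the bench, 180 x 260 x 85 mm (x, y, z); origin: centre of its underside; its front faces its -x (the robot at yaw 0). On its flat top (z = 85 mm) near the front edge lies a steel barrel bolt in two strap barrels (24 mm wide, up to z = 116) at y = -86 and 53; it shoots to +y into a keeper at y = 90 mm.
- bolt_axis (a point): Point on the axis of the 12 mm round bolt rod where the handle sits as found; fixed to the chest, at chest x = -62, y = -60, z = 105 mm; axes as the chest's. The rod runs along the chest's y; the handle turns about it and travels with it to +y.
- bolt (a joint): Travel of the bolt along the chest's +y in m: 0 as found, at most 0.088. Its spring pushes back with 1.3 N at 0 and 3.2 N at 0.08; friction 0.5 N. Let go with the handle up, it springs back. The notched plate is screwed on in slots and its setting along y is not measured: the stem stands mid-notch at a travel somewhere from 0.040 to 0.080.
- handle (a joint): Angle of the handle about the rod in rad: 0 straight up, growing as the knob swings down towards the chest's -x (front), 1.57 level, pointing out over the front edge; range -0.35 to 1.60. Stays where it is left (friction about 0.05 N m).
- knob (a point): Centre of the 18 mm steel ball knob at the end of the handle, 65 mm from the rod axis; the stem is 8 mm thick. Pinched by fingers that close along the chest's y, the knob can pivot between them as it follows its arc. It may roll a little between the pads, so that the handle lags: press it down onto the sill at the end.
- guard: Fixed steel foot strip, 14 x 186 x 3 mm, with a 5 mm thick upright notched plate on it, parallel to the rod and 22 mm (centre) in front of its axis. Origin on the chest top, chest x = -82, y = 0 mm. Along +y the plate is a straight rail, its top 14 mm above the rod axis, then the notch, then a stop 52 mm long, its top 32 mm above the rod axis. The plate bends above 30 N.
- rail (a point): Point on the strip where the rail begins by the handle's place as found. The handle cannot turn down past about 0.85 rad over the rail. Leaning 0.65 to 0.8 rad it clears the rail and, slid to +y, runs against the stop, whose near face is the notch's far wall. The notch is 12 mm wide for the 8 mm stem, open at the top, its sill 4 mm below the rod axis (handle level).
- beeswax: Bystander: yellow wax block, 36 x 58 x 20 mm, lying on the chest lid behind the bolt; origin under its centre.
- thread_spool: Bystander: thread spool, 40 mm wide, 55 mm high, standing on the chest top behind the bolt; origin on its underside.
- masking_roll: Bystander: roll of tape, 94 mm across, 25 mm high, lying on the bench; origin under its centre.
- dye_jar: Bystander: closed dye pot, 43 mm across, 50 mm high, on the bench; origin under its centre.
- rivet_dish: Bystander: small metal dish of rivets, 71 mm across, 16 mm high, on the bench; origin under its centre.

How it is judged:
By the outcome, as a careful person would: the job done as asked, in the order asked, and still so for the second after the job is handed in, with the robot touching nothing.
It also fails if it takes over 51 s, if anything falls off the work surface, if the arm or the gripper's body presses on something with over 40 N, if the wrist force passes 120 N, or if a joint passes its speed limit or range.

## Working session

There is one attempt and no reset: what is moved stays moved. The work goes in short steps, Python scripts to look and compute and a tool call to move; the robot and the scene stay as the last step left them, time stands still between calls to the robot, and variables do not carry over. Pictures are saved under pics/ and viewed, at most 10 in all, crops included, and the job is handed in when it is done.

Besides the shell and the picture viewer there is one more tool, called after "Request:" as a command line: name --argument value ..., lists and objects as JSON in quotes. send_rows: Moves the arm, as the interface text tells. Its arguments: {"type":"object","properties":{"motion":{"type":"string"}},"required":["motion"]}

```bash
ls; mkdir -p pics
python3 - <<'E'
from workcell import bot, vision, workorder, boxes_of
import cv2, numpy as np
o=bot.get_obs(); print({k:np.round(v,3).tolist() for k,v in o.items()})
for c in ("scene","top"):
    im=vision.camera(c); cv2.imwrite(f"pics/{c}0.png",im[:,:,::-1])
    m=vision.camera_model(c); print(c,{k:np.round(v,4).tolist() for k,v in m.items()})
    for t in ("chest","guard","knob","thread_spool","beeswax"):
        print(t,[(np.round(d["rect"],1).tolist(),round(d["conf"],2)) for d in boxes_of(c,t)[:2]])
m=vision.camera_model("wrist");print({k:np.round(v,4).tolist() for k,v in m.items()})
E
```

```text
pics
{'clock': 0.0, 'joint_pos': [1.149, 0.241, 0.004, 1.335, -0.0, 1.571], 'joint_vel': [0.002, -0.001, -0.0, -0.0, 0.0, -0.001], 'tau': [-0.0, -37.231, 25.241, 0.017, -0.0, -0.0], 'eef_pos': [0.204, 0.456, 0.23], 'tool_rot': [0.209, 0.978, -0.001, -0.0], 'ft_force': [0.437, -0.31, -0.288], 'ft_torque': [-0.052, -0.007, -0.024], 'grasp_force': 0.0, 'grip_width': 0.085}
scene {'fov_y': 46.423, 'cx': 318.5564, 'cy': 193.7173, 'k1': -0.0969, 'world_from_camera': [[-0.5671, -0.6289, 0.5318, -0.0021], [-0.8236, 0.4346, -0.3643, -0.0107], [-0.002, -0.6446, -0.7645, 0.8801], [0.0, 0.0, 0.0, 1.0]]}
chest [([256.4, 217.1, 140.5, 121.1], 0.59)]
guard [([282.4, 226.6, 82.4, 46.3], 0.68)]
knob [([294.2, 198.4, 8.2, 29.3], 0.44)]
thread_spool [([206.8, 194.4, 19.8, 26.9], 0.8), ([258.1, 216.6, 140.3, 120.1], 0.29)]
beeswax [([282.4, 172.1, 24.5, 27.7], 0.77)]
top {'fov_y': 55.0153, 'cx': 325.0707, 'cy': 205.5114, 'k1': 0.001, 'world_from_camera': [[-0.0101, -0.9963, 0.0855, 0.4465], [-0.9999, 0.0094, -0.0076, -0.344], [0.0067, -0.0856, -0.9963, 1.1264], [0.0, 0.0, 0.0, 1.0]]}
chest [([291.5, 181.0, 96.6, 70.4], 0.77)]
guard [([298.1, 212.1, 72.1, 13.4], 0.86), ([311.1, 200.2, 11.1, 9.1], 0.49)]
knob [([313.1, 199.1, 10.9, 9.1], 0.38)]
thread_spool [([259.8, 156.1, 17.9, 17.7], 0.65)]
beeswax [([324.1, 161.7, 21.1, 18.2], 0.68), ([242.6, 262.1, 31.6, 36.1], 0.51)]
{'fov_y': 66.4545, 'cx': 318.3537, 'cy': 198.7797, 'k1': -0.0133, 'hand_eye': [[-0.0005, -0.9612, -0.276, 0.0702], [1.0, -0.0005, 0.0002, -0.0004], [-0.0003, -0.276, 0.9612, -0.1428], [0.0, 0.0, 0.0, 1.0]]}
```

Run:
```python
import cv2,numpy as np
a=cv2.imread("pics/scene0.png")[130:310,150:390]; b=cv2.imread("pics/top0.png")[120:300,210:450]
cv2.imwrite("pics/a.png",np.vstack([cv2.resize(a,None,fx=1.66*1,fy=1.66,interpolation=3),cv2.resize(b,None,fx=1.66,fy=1.66,interpolation=3)]))
```

```text
(no output)
```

View pics/a.png

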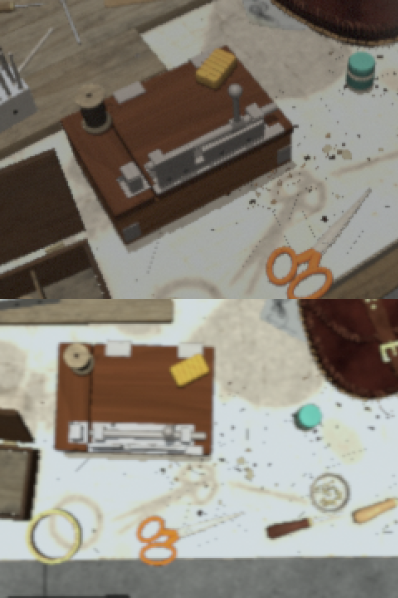

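The pictures show the chest nearly square to the robot. In the top view it is centred near (291,181), with the handle up near (313,199) and the guard on the side facing the robot. I'll fit the chest pose to the detected boxes.

```bash
cat > h.py <<'E'
import numpy as np
from scipy.spatial.transform import Rotation as R
from workcell import bot, vision, boxes_of
def model(c,obs=None):
    m=vision.camera_model(c)
    if c=="wrist":
        T=np.eye(4);T[:3,:3]=R.from_quat(obs["tool_rot"]).as_matrix();T[:3,3]=obs["eef_pos"]
        m["world_from_camera"]=T@np.array(m["hand_eye"])
    return m
def proj(m,P):
    T=np.linalg.inv(np.array(m["world_from_camera"]));p=np.atleast_2d(P)@T[:3,:3].T+T[:3,3]
    s=p[:,:2]/p[:,2:];s=s*(1+m["k1"]*(s**2).sum(1,keepdims=True))
    f=200/np.tan(np.radians(m["fov_y"])/2)
    return s*f+[m["cx"],m["cy"]]
def ch(q,P):
    c,s=np.cos(q[2]),np.sin(q[2]);P=np.atleast_2d(P)
    return np.c_[q[0]+c*P[:,0]-s*P[:,1],q[1]+s*P[:,0]+c*P[:,1],P[:,2]]
def box(x0,x1,y0,y1,z0,z1): return np.array([[x,y,z] for x in(x0,x1) for y in(y0,y1) for z in(z0,z1)])
CH=box(-.09,.09,-.13,.13,0,.085)
GU=np.r_[box(-.089,-.075,-.093,.093,.085,.088)]
def edges(p): return np.r_[p.min(0),p.max(0)]
def redge(r): return np.array([r[0]-r[2]/2,r[1]-r[3]/2,r[0]+r[2]/2,r[1]+r[3]/2])
E
python3 - <<'E'
from h import *
from scipy.optimize import least_squares
D={("scene","c"):[256.4,217.1,140.5,121.1],("top","c"):[291.5,181,96.6,70.4]}
G={"top":[298.1,212.1,72.1,13.4]}
ms={c:model(c) for c in("scene","top")}
def res(q):
    r=[edges(proj(ms[c],ch(q,CH)))-redge(b) for (c,_),b in D.items()]
    r.append((edges(proj(ms["top"],ch(q,GU)))-redge(G["top"]))[[0,2]])
    top=ch(q,[-.062,-.06,.179]);r.append([proj(ms["scene"],top)[0,1]-(198.4-14.6),proj(ms["scene"],top)[0,0]-294.2])
    return np.concatenate(r)
s=least_squares(res,[.6,-.25,0],loss="soft_l1",x_scale=[.01,.01,.02]);print(s.x,np.round(s.fun,1))
print(ch(s.x,[-.062,-.06,.17]))
E
```

```text
[ 0.60671601 -0.26386138  0.02607228] [-0.4 -2.2  2.3  4.1  1.2  0.3  1.6  0.1 -3.1 -6.4 -4.8 -0.6]
[[ 0.54630124 -0.32545728  0.17      ]]
```

Request:
send_rows --motion "-1 -1 -1 -4.5 -0.14; -1 -4 -4 -7 -0.28; -1 -7.5 -7.5 -7 -0.42; -1 -11 -11 -7 -0.44; -1 -14.5 -14.5 -7 -0.44"

```text
clock: 1.1
eef_pos: [0.2777, 0.2637, 0.3017]
tool_rot: [-0.01, 1.0, 0.0, 0.001]
ft_force: [1.0, -0.4, 0.1]
grip_width: 0.0853
grasp_force: 0.0
```

Request:
send_rows --motion "-1 -1.8 -4.4 0 0; -1 -3.6 -8.8 0 0; -1 -5.4 -13.2 0 0; -1 -7.2 -17.6 0 0; -1 -9 -22 0 0"

```text
clock: 1.6
eef_pos: [0.3718, 0.045, 0.3017]
tool_rot: [-0.009, 1.0, 0.0, 0.001]
ft_force: [1.5, -0.1, -0.4]
grip_width: 0.0853
grasp_force: 0.0
```

Request:
send_rows --motion "-1 -1.8 -4.4 0 0; -1 -3.6 -8.8 0 0; -1 -5.4 -13.2 0 0; -1 -7.2 -17.6 0 0; -1 -9 -22 0 0"

```text
clock: 2.1
eef_pos: [0.4658, -0.1736, 0.3015]
tool_rot: [-0.009, 1.0, 0.0, 0.0]
ft_force: [1.3, 1.4, 0.3]
grip_width: 0.0849
grasp_force: 0.0
```

Request:
send_rows --motion "-1 -1.8 -4.2 0 0; -1 -3.6 -8.4 0 0; -1 -5.2 -12.4 0 0; -1 -5.2 -12.4 0 0; -1 -5.2 -12.4 0 0"

```text
clock: 2.6
eef_pos: [0.5194, -0.2952, 0.2999]
tool_rot: [-0.008, 1.0, 0.001, -0.001]
ft_force: [-0.2, -0.7, -0.5]
grip_width: 0.0854
grasp_force: 0.0
```

Run:
```python
from h import *
import cv2
o=bot.get_obs();im=vision.camera("wrist");cv2.imwrite("pics/w1.png",im[:,:,::-1])
print(o["clock"],o["eef_pos"],o["tool_rot"],o["ft_force"])
for t in("knob","guard","bolt_axis","rail","handle","chest"):
    print(t,[(np.round(d["rect"],1).tolist(),round(d["conf"],2)) for d in boxes_of("wrist",t)[:2]])
m=model("wrist",o)
print(proj(m,ch([.6067,-.2639,.026],[[-.062,-.06,.17],[-.062,-.06,.105],[-.089,-.093,.088],[-.089,.093,.088]])))
```

```text
2.6 [ 0.51939356 -0.29521826  0.2998999 ] [-8.24775189e-03  9.99965199e-01  7.49295006e-04 -1.00655627e-03] [-0.15581599 -0.6802425  -0.5336612 ]
knob [([299.0, 208.0, 24.3, 38.0], 0.89)]
guard [([339.5, 182.7, 164.3, 26.8], 0.91)]
bolt_axis [([350.2, 235.5, 214.3, 148.3], 0.62), ([338.1, 182.2, 167.1, 24.4], 0.3)]
rail [([336.1, 178.8, 162.4, 26.7], 0.86)]
handle []
chest []
[[285.96622572 217.75072835]
 [291.6426602  198.89109583]
 [264.12113494 173.22932541]
 [421.60639167 171.66497597]]
```

View pics/w1.png

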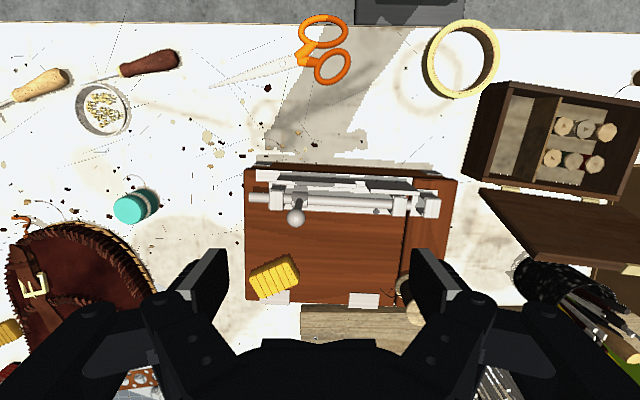

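Run:
```python
import cv2
a=cv2.imread("pics/w1.png")[155:310,235:465]; cv2.imwrite("pics/w1c.png",cv2.resize(a,None,fx=3.4,fy=3.4,interpolation=2))
```

```text
(no output)
```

View pics/w1c.png

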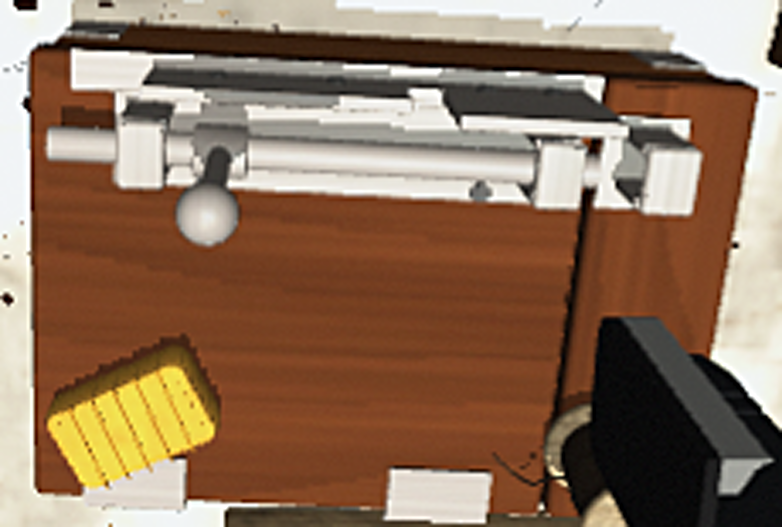

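Run:
```python
from h import *
from scipy.optimize import least_squares
o={"eef_pos":[0.51939356,-0.29521826,0.2998999],"tool_rot":[-8.24775189e-03,9.99965199e-01,7.49295006e-04,-1.00655627e-03]}
m=model("wrist",o)
L=[([-.09,-.13,.085],(32,48)),([-.09,.13,.085],(757,88)),([.09,-.13,.085],(37,490)),([-.089,-.093,.088],(72,52)),([-.075,-.093,.088],(72,90)),([-.089,.093,.088],(603,78)),([-.062,-.098,.116],(120,152)),([-.062,-.074,.116],(165,152)),([-.062,.041,.116],(535,170)),([-.062,.065,.116],(583,170))]
P=np.array([l[0] for l in L]);U=np.array([l[1] for l in L])/3.4+[235,155]
s=least_squares(lambda q:(proj(m,ch(q,P))-U).ravel(),[.6,-.26,0],loss="soft_l1",x_scale=[.01,.01,.02])
q=s.x;print(q);print(np.round(s.fun.reshape(-1,2),1).tolist())
ku=np.array([207,215])/3.4+[235,155]
k=least_squares(lambda a:(proj(m,ch(q,[[-.062-.065*np.sin(a[0]),-.06+a[1],.105+.065*np.cos(a[0])]]))-ku).ravel(),[0,0],x_scale=[.1,.01]);print("knob",k.x,k.fun)
print("knob world",ch(q,[[-.062-.065*np.sin(k.x[0]),-.06+k.x[1],.105+.065*np.cos(k.x[0])]]))
# notch y at rail top z=.119,x=-.084; stop left top z .137
for u,z in(((410,93),.119),((445,95),.137),((625,128),.137)):
    u=np.array(u)/3.4+[235,155]
    r=least_squares(lambda y:(proj(m,ch(q,[[-.084,y[0],z]]))-u)[0],[0.],x_scale=.01);print("y",r.x,r.fun)
```

```text
[ 0.60891863 -0.26109893 -0.03061126]
[[-4.5, -1.0], [-0.4, -2.8], [-2.7, 0.9], [14.5, 0.5], [14.5, 0.9], [15.1, 0.0], [-7.9, -0.5], [0.4, 0.4], [-5.7, -0.3], [1.4, 0.6]]
knob [-0.02184003  0.00310411] [-5.68434189e-14  0.00000000e+00]
knob world [[ 0.54662512 -0.316114    0.1699845 ]]
y [0.00386029] [-0.10532919  2.32164804]
y [0.012212] [-0.27571575  6.10261837]
y [0.06767021] [ 0.05405554 -1.19163128]
```

Run:
```python
from h import *
from scipy.optimize import least_squares
o={"eef_pos":[0.51939356,-0.29521826,0.2998999],"tool_rot":[-8.24775189e-03,9.99965199e-01,7.49295006e-04,-1.00655627e-03]}
m=model("wrist",o)
L=[([-.09,-.13,.085],(32,48)),([-.09,.13,.085],(757,88)),([.09,-.13,.085],(37,490)),([-.062,-.086,.116],(142,152)),([-.062,.053,.116],(559,170))]
P=np.array([l[0] for l in L]);U=np.array([l[1] for l in L])/3.4+[235,155]
s=least_squares(lambda q:(proj(m,ch(q,P))-U).ravel(),[.6,-.26,0],x_scale=[.01,.01,.02])
q=s.x;print(q);print(np.round(s.fun.reshape(-1,2),1).tolist())
ku=np.array([207,215])/3.4+[235,155]
k=least_squares(lambda a:(proj(m,ch(q,[[-.062-.065*np.sin(a[0]),-.06+a[1],.105+.065*np.cos(a[0])]]))-ku).ravel(),[0,0],x_scale=[.1,.01]);print("knob",k.x)
print("knob world",ch(q,[[-.062-.065*np.sin(k.x[0]),-.06+k.x[1],.105+.065*np.cos(k.x[0])]]),"axis",ch(q,[-.062,-.06,.105]))
for u,z,x in(((410,93),.119,-.084),((445,95),.137,-.084),((625,128),.137,-.084),((72,70),.088,-.082),((603,87),.088,-.082)):
    u=np.array(u)/3.4+[235,155]
    r=least_squares(lambda y:(proj(m,ch(q,[[x,y[0],z]]))-u)[0],[0.],x_scale=.01);print("y",r.x,r.fun)
```

```text
[ 0.60994593 -0.25817417 -0.03754138]
[[-1.5, -0.9], [2.3, -1.2], [-1.0, 1.0], [-0.6, 0.4], [0.7, 1.4]]
knob [-0.01377102 -0.00027506]
knob world [[ 0.54662179 -0.31611334  0.16999384]] axis [[ 0.54573766 -0.31580488  0.105     ]]
y [0.00033363] [-0.16481966  3.16291048]
y [0.00867139] [-0.3653108   7.03960371]
y [0.06426291] [-0.00543151  0.10431765]
y [-0.11371784] [-0.02605582  0.50277565]
y [0.07223353] [-0.19265198  3.65584434]
```

Request:
send_rows --motion "-1 -2.7 -2.1 3 0.054; -1 -2.7 -2.1 7 0.054; -0.5 -2.7 -2.1 11 0.054; -0.3 -2.7 -2.1 14 0.054; -0.3 -2.7 -2.1 15 0.054"

```text
clock: 3.45
eef_pos: [0.5448, -0.3132, 0.1475]
tool_rot: [0.018, 1.0, 0.002, -0.003]
ft_force: [-0.1, -0.2, 0.2]
grip_width: 0.0555
grasp_force: 0.0
```

Run:
```python
from h import *
import cv2
o=bot.get_obs();im=vision.camera("wrist");cv2.imwrite("pics/w2.png",im[:,:,::-1])
print(o["clock"],o["eef_pos"],o["tool_rot"],o["ft_force"],o["grip_width"])
m=model("wrist",o);T=R.from_quat(o["tool_rot"]).as_matrix()
g=o["eef_pos"]-.019*T[:,2]
print("grasp pt",g,proj(m,g),"knob pred",proj(m,[.5466,-.3161,.17]),[ (d["rect"],d["conf"]) for d in boxes_of("wrist","knob")[:1]])
```

```text
3.45 [ 0.5448412  -0.31318484  0.14751652] [ 0.01751971  0.99984052  0.001683   -0.00302547] [-0.13660743 -0.16921337  0.1626615 ] 0.05553904394834261
grasp pt [ 0.54495503 -0.3132508   0.16651607] [[318.95070224 272.38921691]] knob pred [[312.71136223 279.85350856]] [([313.5, 256.4, 40.6, 87.6], 0.91)]
```

View pics/w2.png

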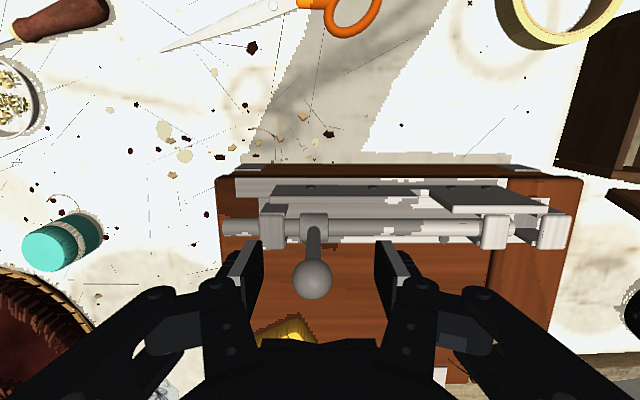

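The ball shows at (313,280), exactly where it was predicted. I'll centre on it and pinch.

Request:
send_rows --motion "-0.3 -0.15 -0.27 -0.3 0; 0.2 -0.15 -0.27 -0.3 0; 0.7 -0.15 -0.27 -0.3 0; 1 -0.15 -0.27 -0.3 0; 1 -0.15 -0.27 -0.3 0"

```text
clock: 4.05
eef_pos: [0.5495, -0.3166, 0.1564]
tool_rot: [0.017, 1.0, 0.001, 0.002]
ft_force: [0.1, 3.7, 5.9]
grip_width: 0.0142
grasp_force: 58.4
```

Request:
send_rows --motion "1 0 0 0 0; 1 0 0 0 0"

```text
clock: 4.25
eef_pos: [0.5495, -0.3167, 0.1565]
tool_rot: [0.017, 1.0, 0.001, 0.002]
ft_force: [1.0, 4.3, 6.0]
grip_width: 0.0147
grasp_force: 58.4
```

Run:
```python
from h import *
import cv2
o=bot.get_obs();im=vision.camera("wrist")
cv2.imwrite("pics/w3.png",cv2.resize(im[160:360,200:460,::-1],None,fx=3,fy=3,interpolation=2))
m=model("wrist",o);T=R.from_quat(o["tool_rot"]).as_matrix()
g=o["eef_pos"]-.019*T[:,2]
print(g,(proj(m,g)-[200,160])*3,(proj(m,[.5466,-.3161,.17])-[200,160])*3,(proj(m,o["eef_pos"])-[200,160])*3)
```

```text
[ 0.54938896 -0.31670563  0.17545832] [[356.85796846 337.14512449]] [[360.00334835 303.25265475]] [[356.64741896 280.82204916]]
```

View pics/w3.png

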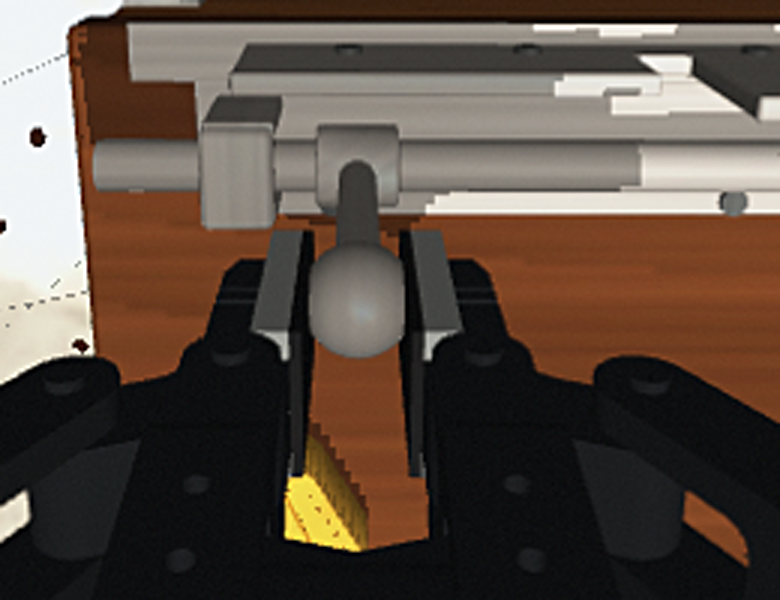

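The picture shows the ball at (358,305) held between the pads near their ends. Now I'll lean the handle.

Request:
send_rows --motion "1 0.78 0.1 -0.15 0; 1 1.55 0.2 -0.1 0; 1 2.29 0.2 0.12 0; 1 3.0 0.2 0.43 0; 1 3.67 0.2 0.83 0"

```text
clock: 4.8
eef_pos: [0.5102, -0.3151, 0.1484]
tool_rot: [0.018, 1.0, -0.001, 0.0]
ft_force: [-3.1, 1.2, 13.0]
grip_width: 0.0136
grasp_force: 67.4
```

Request:
send_rows --motion "1 0.3 0 0.23 0; 1 0.62 0 0.48 0; 1 0.62 0 0.48 0; 1 0.62 0 0.48 0"

```text
clock: 5.2
eef_pos: [0.5039, -0.3149, 0.1439]
tool_rot: [0.018, 1.0, -0.001, -0.0]
ft_force: [-5.1, 1.2, 12.2]
grip_width: 0.0137
grasp_force: 70.9
```

Run:
```python
from h import *
import cv2
o=bot.get_obs();im=vision.camera("scene");w=vision.camera("wrist")
cv2.imwrite("pics/s4.png",np.vstack([cv2.resize(im[150:270,200:360,::-1],(400,300),interpolation=2),cv2.resize(w[160:360,200:460,::-1],(390,300),interpolation=2)[:,:390].copy() if 0 else cv2.resize(w[160:360,190:456,::-1],(400,300),interpolation=2)]))
print({k:np.round(o[k],4).tolist() for k in("clock","eef_pos","tool_rot","ft_force","grip_width")})
q=[.60995,-.25817,-.03754]
m=model("wrist",o);ms=model("scene")
for a in(.6,.72,.8):
    p=ch(q,[[-.062-.065*np.sin(a),-.06,.105+.065*np.cos(a)]]);print(a,(proj(m,p)-[190,160])*1.5,(proj(ms,p)-[200,150])*2.5)
```

```text
{'clock': 5.2, 'eef_pos': [0.5039, -0.3149, 0.1439], 'tool_rot': [0.018, 0.9998, -0.001, -0.0], 'ft_force': [-5.1051, 1.2283, 12.2237], 'grip_width': 0.0137}
0.6 [[195.34083864 176.32703494]] [[248.59709582 123.75045478]]
0.72 [[195.33634097 151.47194071]] [[252.74074368 132.54423041]]
0.8 [[195.32592364 135.84187452]] [[255.29896964 138.43467161]]
```

View pics/s4.png

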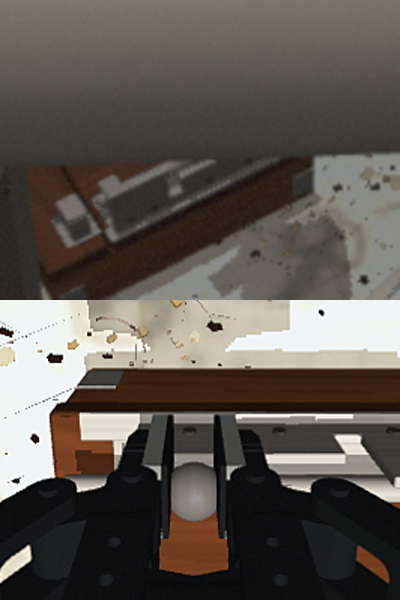

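The ball sits at (194,191) in the wrist crop, which puts the handle at about 0.53 rad, so it rolled back in the pads. I'll regrip with the ball forward in the pads.

Request:
send_rows --motion "0.3 0 0 -0.3 0; 0.3 0 0 -0.5 0; 0.3 -0.6 0 -0.5 0; 0.3 -1.2 0 -0.5 0; 0.3 -1.2 0 -0.5 0"

```text
clock: 5.8
eef_pos: [0.5184, -0.3145, 0.1456]
tool_rot: [0.018, 1.0, 0.0, -0.0]
ft_force: [0.3, -0.2, -0.5]
grip_width: 0.03
grasp_force: 0.0
```

```bash
cat > k.py <<'E'
from h import *
import cv2,sys
q=[.60995,-.25817,-.03754]
o=bot.get_obs();w=vision.camera("wrist");b=boxes_of("wrist","knob")
m=model("wrist",o)
print({k:np.round(o[k],4).tolist() for k in("clock","eef_pos","ft_force","grip_width")})
n=sys.argv[1];t=float(sys.argv[2])
g=cv2.cvtColor(w,cv2.COLOR_RGB2GRAY)
c=cv2.HoughCircles(cv2.medianBlur(g,3)[180:330,240:400],cv2.HOUGH_GRADIENT,1,20,param1=80,param2=12,minRadius=12,maxRadius=22)
print("circ",None if c is None else (c[0,:3]+[240,180,0]).round(1).tolist(),"net",[(np.round(d["rect"],1).tolist(),round(d["conf"],2)) for d in b[:1]])
for a in(.5,.6,.7,.8,1.0,1.2,1.4,1.57):
    print(a,np.round(proj(m,ch(q,[[-.062-.065*np.sin(a),-.06+t,.105+.065*np.cos(a)]])),1)[0],end=" ")
cv2.imwrite(f"pics/{n}.png",cv2.resize(w[160:360,190:456,::-1],None,fx=2.5,fy=2.5,interpolation=2))
E
python3 k.py w5 0
```

```text
{'clock': 5.8, 'eef_pos': [0.5184, -0.3145, 0.1456], 'ft_force': [0.2886, -0.2046, -0.4798], 'grip_width': 0.03}
circ [[317.5, 262.5, 18.1], [367.5, 261.5, 15.5]] net [([319.4, 261.1, 39.5, 43.5], 0.62)]
0.5 [318.5 262.2] 0.6 [318.5 248. ] 0.7 [318.5 234.3] 0.8 [318.5 221.6] 1.0 [318.5 199.6] 1.2 [318.6 183. ] 1.4 [318.5 172.2] 1.57 [318.5 167.2]
```

Request:
send_rows --motion "0.7 0 -0.05 0 0; 1 0 -0.05 -0.1 0; 1 0 -0.05 -0.2 0; 1 0 -0.05 -0.2 0; 1 0 -0.05 -0.2 0"

```text
clock: 6.4
eef_pos: [0.518, -0.315, 0.1466]
tool_rot: [0.018, 1.0, 0.0, -0.0]
ft_force: [4.5, -1.4, -10.3]
grip_width: 0.0143
grasp_force: 58.8
```

Request:
send_rows --motion "1 0.3 0 0.15 0; 1 0.6 0 0.3 0; 1 0.9 0 0.5 0; 1 1.2 0 0.7 0; 1 1.2 0 0.7 0"

```text
clock: 6.9
eef_pos: [0.5093, -0.3148, 0.1408]
tool_rot: [0.017, 1.0, 0.0, 0.004]
ft_force: [11.3, -2.1, -10.5]
grip_width: 0.0144
grasp_force: 58.7
```

```bash
python3 k.py w6 0
```

```text
{'clock': 6.9, 'eef_pos': [0.5093, -0.3148, 0.1408], 'ft_force': [11.3077, -2.1186, -10.4861], 'grip_width': 0.0144}
circ [[319.5, 261.5, 20.3], [317.5, 285.5, 14.5]] net []
0.5 [319.8 285.7] 0.6 [319.8 270.9] 0.7 [319.8 256.7] 0.8 [319.8 243.3] 1.0 [319.7 219.8] 1.2 [319.7 201.7] 1.4 [319.6 189.4] 1.57 [319.5 183.2]
```

Request:
send_rows --motion "1 0 0.05 0.2 0; 1 0 0.1 0.4 0; 1 0 0.1 0.6 0; 1 0 0.1 0.6 0"

```text
clock: 7.4
eef_pos: [0.5053, -0.3147, 0.1372]
tool_rot: [0.018, 1.0, -0.001, 0.0]
ft_force: [-0.9, -0.9, 5.8]
grip_width: 0.0142
grasp_force: 60.6
```

```bash
python3 k.py w7 0
```

```text
{'clock': 7.4, 'eef_pos': [0.5053, -0.3147, 0.1372], 'ft_force': [-0.9098, -0.869, 5.7752], 'grip_width': 0.0142}
circ [[318.5, 260.5, 21.4], [318.5, 295.5, 15.8], [247.5, 271.5, 16.0]] net [([68.8, 283.9, 85.7, 66.3], 0.21)]
0.5 [319.7 297.7] 0.6 [319.8 282.6] 0.7 [319.8 267.9] 0.8 [319.8 254.1] 1.0 [319.8 229.8] 1.2 [319.8 211. ] 1.4 [319.8 198. ] 1.57 [319.7 191.4]
```

View pics/w7.png

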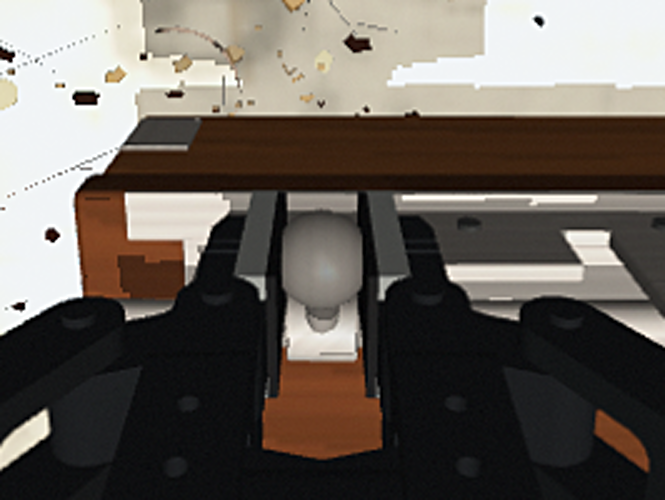

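The ball is now at (318,264), so the lean is about 0.72 rad. Now the slide.

Request:
send_rows --motion "1 0 1.0 -0.05 0; 1 0 2.0 -0.1 0; 1 0 3.0 -0.1 0; 1 0 4.0 -0.1 0; 1 0 5.0 -0.1 0"

```text
clock: 8.0
eef_pos: [0.5076, -0.2638, 0.1375]
tool_rot: [0.018, 1.0, -0.001, 0.001]
ft_force: [-1.5, -3.6, 6.8]
grip_width: 0.0142
grasp_force: 60.6
```

Request:
send_rows --motion "1 0 0.2 0 0; 1 0 0.4 0 0; 1 0 0.6 0 0; 1 0 0.8 0 0; 1 0 0.8 0 0"

```text
clock: 8.5
eef_pos: [0.5078, -0.2557, 0.1375]
tool_rot: [0.018, 1.0, -0.001, 0.0]
ft_force: [-1.2, -2.6, 6.8]
grip_width: 0.0145
grasp_force: 60.6
```

```bash
python3 k.py w8 0.057
```

```text
{'clock': 8.5, 'eef_pos': [0.5078, -0.2557, 0.1375], 'ft_force': [-1.2129, -2.6254, 6.793], 'grip_width': 0.0145}
circ [[317.5, 266.5, 20.3], [318.5, 290.5, 15.6], [285.5, 257.5, 12.5]] net [([319.5, 273.9, 34.4, 62.0], 0.68)]
0.5 [315.1 296.8] 0.6 [315.2 281.7] 0.7 [315.3 267.1] 0.8 [315.4 253.3] 1.0 [315.6 229.1] 1.2 [315.8 210.4] 1.4 [316.  197.4] 1.57 [316.2 190.8]
```

Request:
send_rows --motion "1 0 0.15 0 0; 1 0 0.3 0 0; 1 0 0.45 0 0; 1 0 0.6 0 0; 1 0 0.6 0 0"

```text
clock: 9.1
eef_pos: [0.508, -0.2499, 0.1375]
tool_rot: [0.018, 1.0, -0.001, 0.0]
ft_force: [-0.4, -2.9, 6.1]
grip_width: 0.0144
grasp_force: 60.6
```

Request:
send_rows --motion "1 0 0.1 0 0; 1 0 0.2 0 0; 1 0 0.3 0 0; 1 0 0.3 0 0"

```text
clock: 9.5
eef_pos: [0.5082, -0.247, 0.1375]
tool_rot: [0.018, 1.0, -0.001, 0.001]
ft_force: [-1.2, -3.2, 6.0]
grip_width: 0.0144
grasp_force: 60.6
```

Travel is 68 mm with no contact yet.

Request:
send_rows --motion "1 0 0.1 0 0; 1 0 0.2 0 0; 1 0 0.3 0 0; 1 0 0.3 0 0"

```text
clock: 9.9
eef_pos: [0.5082, -0.2447, 0.1375]
tool_rot: [0.018, 1.0, -0.002, 0.001]
ft_force: [-0.9, -4.8, 6.0]
grip_width: 0.0143
grasp_force: 60.6
```

Request:
send_rows --motion "1 0 0.1 0 0; 1 0 0.15 0 0; 1 0 0.15 0 0"

```text
clock: 10.2
eef_pos: [0.5083, -0.2445, 0.1375]
tool_rot: [0.018, 1.0, -0.003, 0.0]
ft_force: [-1.0, -8.1, 5.2]
grip_width: 0.0146
grasp_force: 60.6
```

Contact felt: the tool is stalled at 70 mm travel and Fy has risen to 8 N. I'll back off about 2 mm to mid-notch and start turning down.

Request:
send_rows --motion "1 0 -0.15 0 0; 1 0 -0.28 0 0; 1 0.24 -0.28 0.22 0; 1 0.48 -0.28 0.44 0; 1 0.7 -0.28 0.68 0"

```text
clock: 10.7
eef_pos: [0.4988, -0.2448, 0.1303]
tool_rot: [0.019, 1.0, -0.001, -0.002]
ft_force: [-6.6, -2.8, 10.4]
grip_width: 0.0146
grasp_force: 64.7
```

```bash
python3 k.py w9 0.068
```

```text
{'clock': 10.7, 'eef_pos': [0.4988, -0.2448, 0.1303], 'ft_force': [-6.5517, -2.8313, 10.3837], 'grip_width': 0.0146}
circ [[317.5, 279.5, 21.4], [322.5, 310.5, 12.5]] net [([319.6, 289.5, 33.2, 67.6], 0.63)]
0.5 [316.2 325.4] 0.6 [316.3 309.5] 0.7 [316.3 294. ] 0.8 [316.4 279.2] 1.0 [316.5 253. ] 1.2 [316.6 232.4] 1.4 [316.8 217.7] 1.57 [316.9 209.9]
```

Request:
send_rows --motion "1 0.2 -0.03 0.13 0; 1 0.38 -0.06 0.3 0; 1 0.56 -0.08 0.48 0; 1 0.73 -0.08 0.65 0; 1 0.73 -0.08 0.65 0"

```text
clock: 11.3
eef_pos: [0.4905, -0.2447, 0.1224]
tool_rot: [0.019, 1.0, 0.0, -0.003]
ft_force: [-6.7, -3.7, 4.5]
grip_width: 0.0141
grasp_force: 64.3
```

```bash
python3 k.py w10 0.068
```

```text
{'clock': 11.3, 'eef_pos': [0.4905, -0.2447, 0.1224], 'ft_force': [-6.7467, -3.6637, 4.5204], 'grip_width': 0.0141}
circ [[317.5, 296.5, 20.3]] net [([319.8, 310.6, 34.0, 67.2], 0.6)]
0.5 [316.7 355. ] 0.6 [316.8 338. ] 0.7 [316.8 321.4] 0.8 [316.8 305.4] 1.0 [316.9 276.9] 1.2 [317.  254.1] 1.4 [317.1 237.6] 1.57 [317.1 228.3]
```

View w10.

View pics/w10.png

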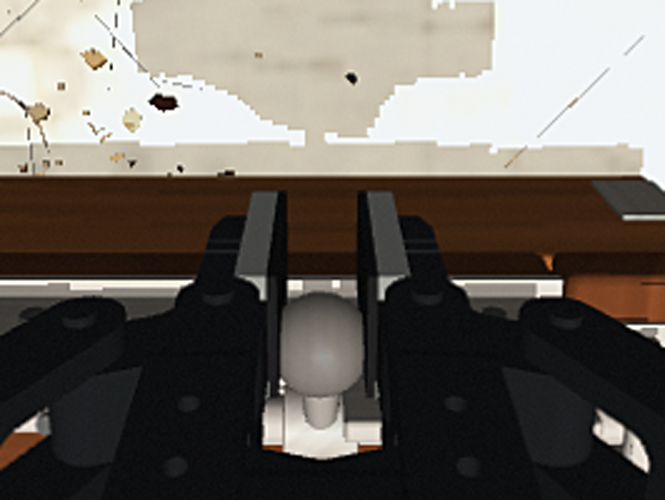

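Run:
```python
from h import *
o=bot.get_obs();print(o["ft_torque"],o["ft_force"],o["joint_pos"])
m=model("wrist",o);q=[.60995,-.25817,-.03754]
P=np.array([[-.084,.0042,.119],[-.084,.0162,.119],[-.084,.0162,.137],[-.084,.068,.137],[-.062,.053,.116],[-.09,-.13,.085],[-.09,.13,.085]])
print(((proj(m,ch(q,P))-[190,160])*2.5).round().tolist())
```

```text
[-0.39684746  1.14838283 -0.21487242] [-6.23144238 -2.46891263  4.54333968] [-0.46146332  0.40856557 -0.05010299  1.1181143  -0.00251554 -0.42405388]
[[301.0, 375.0], [355.0, 375.0], [358.0, 431.0], [617.0, 430.0], [510.0, 447.0], [-203.0, 274.0], [780.0, 274.0]]
```

The ball has crept to the rear of the pads at (319,298), about 0.855 rad. The stem is lined up with the notch, between the rail end and the stop. I'll regrip by opening only slightly, so the -y finger keeps holding the bolt against its spring.

Request:
send_rows --motion "0.47 0 0.05 0 0; 0.47 0 0.05 0 0; 0.47 -0.3 0.05 -0.3 0; 0.47 -0.6 0.05 -0.6 0; 0.47 -0.9 0.05 -0.9 0"

```text
clock: 11.9
eef_pos: [0.5035, -0.2451, 0.1321]
tool_rot: [0.018, 1.0, 0.0, 0.0]
ft_force: [-0.3, -1.5, -2.4]
grip_width: 0.0225
grasp_force: 1.2
```

```bash
python3 k.py w11 0.067
```

```text
{'clock': 11.9, 'eef_pos': [0.5035, -0.2451, 0.1321], 'ft_force': [-0.3019, -1.5366, -2.3859], 'grip_width': 0.0225}
circ [[311.5, 295.5, 20.3]] net [([315.1, 292.3, 43.2, 45.0], 0.7)]
0.5 [314.1 313.7] 0.6 [314.2 297.9] 0.7 [314.3 282.6] 0.8 [314.4 268.1] 1.0 [314.6 242.5] 1.2 [314.8 222.5] 1.4 [315.1 208.5] 1.57 [315.3 201.1]
```

Opening let the ball drag back to about 0.62 rad, but the -y finger is still holding the bolt at about 65 mm. The ball follows that finger by friction, so I'll drive it that way without pinching: lean again, then feel for the stop.

Request:
send_rows --motion "0.47 0.14 0.05 0.1 0; 0.47 0.27 0.1 0.21 0; 0.47 0.4 0.15 0.32 0; 0.47 0.53 0.2 0.43 0; 0.47 0.53 0.3 0.43 0"

```text
clock: 12.5
eef_pos: [0.4972, -0.242, 0.1273]
tool_rot: [0.018, 1.0, 0.0, -0.0]
ft_force: [1.2, -4.0, -1.9]
grip_width: 0.023
grasp_force: 1.8
```

```bash
python3 k.py w12 0.068
```

```text
{'clock': 12.5, 'eef_pos': [0.4972, -0.242, 0.1273], 'ft_force': [1.2222, -3.9916, -1.8548], 'grip_width': 0.023}
circ [[310.5, 296.5, 21.4]] net [([314.4, 298.9, 43.1, 58.5], 0.67)]
0.5 [309.7 333.5] 0.6 [309.8 317.2] 0.7 [310.  301.3] 0.8 [310.1 286.1] 1.0 [310.6 259.1] 1.2 [311.1 237.7] 1.4 [311.6 222.4] 1.57 [312.  214.1]
```

Request:
send_rows --motion "0.47 0 0.1 0 0; 0.47 0 0.2 0 0; 0.47 0 0.2 0 0"

```text
clock: 12.9
eef_pos: [0.4974, -0.2413, 0.1275]
tool_rot: [0.018, 1.0, -0.001, -0.0]
ft_force: [0.7, -6.7, -3.2]
grip_width: 0.0223
grasp_force: 3.7
```

Request:
send_rows --motion "0.47 0 0.1 0 0; 0.47 0 0.1 0 0"

```text
clock: 13.1
eef_pos: [0.4974, -0.2412, 0.1275]
tool_rot: [0.019, 1.0, -0.002, -0.0]
ft_force: [1.1, -9.6, -3.7]
grip_width: 0.0227
grasp_force: 4.8
```

Request:
send_rows --motion "0.47 0 -0.2 0 0; 0.47 0 -0.33 0 0; 0.47 0.25 -0.34 0.23 0; 0.47 0.5 -0.36 0.5 0; 0.47 0.76 -0.37 0.8 0"

```text
clock: 13.6
eef_pos: [0.4898, -0.2422, 0.1195]
tool_rot: [0.018, 1.0, 0.0, 0.0]
ft_force: [1.4, -3.7, 0.1]
grip_width: 0.0229
grasp_force: 1.2
```

```bash
python3 k.py w13 0.068
```

```text
{'clock': 13.6, 'eef_pos': [0.4898, -0.2422, 0.1195], 'ft_force': [1.4437, -3.6804, 0.1107], 'grip_width': 0.0229}
circ [[313.5, 296.5, 18.1]] net [([314.6, 309.2, 41.2, 72.9], 0.93)]
0.5 [310.3 362.3] 0.6 [310.5 345. ] 0.7 [310.6 327.9] 0.8 [310.8 311.5] 1.0 [311.2 282.1] 1.2 [311.7 258.4] 1.4 [312.2 241.2] 1.57 [312.6 231.5]
```

The handle is at about 0.90 rad and tracking well. Continuing down.

Request:
send_rows --motion "0.47 0.2 -0.03 0.27 0; 0.47 0.38 -0.05 0.54 0; 0.47 0.55 -0.05 0.81 0; 0.47 0.7 -0.05 1.09 0; 0.47 0.7 -0.05 1.09 0"

```text
clock: 14.2
eef_pos: [0.4825, -0.2426, 0.1082]
tool_rot: [0.018, 1.0, 0.0, -0.0]
ft_force: [0.5, -1.9, -1.2]
grip_width: 0.0228
grasp_force: 1.4
```

```bash
python3 k.py w14 0.068
```

```text
{'clock': 14.2, 'eef_pos': [0.4825, -0.2426, 0.1082], 'ft_force': [0.499, -1.8804, -1.2372], 'grip_width': 0.0228}
circ [[312.5, 295.5, 20.3]] net [([301.1, 317.2, 411.3, 141.0], 0.74)]
0.5 [311.6 401.5] 0.6 [311.7 382.3] 0.7 [311.8 363.3] 0.8 [312. 345.] 1.0 [312.4 311.7] 1.2 [312.8 284.5] 1.4 [313.2 264.4] 1.57 [313.5 252.7]
```

Request:
send_rows --motion "0.47 0.13 -0.01 0.27 0; 0.47 0.24 -0.01 0.54 0; 0.47 0.33 -0.01 0.82 0; 0.47 0.41 -0.01 1.09 0; 0.47 0.41 -0.01 1.09 0"

```text
clock: 14.8
eef_pos: [0.4785, -0.2426, 0.0973]
tool_rot: [0.018, 1.0, 0.0, -0.0]
ft_force: [-0.1, -3.4, -1.5]
grip_width: 0.0231
grasp_force: 1.6
```

Request:
send_rows --motion "0.47 0.08 0 0.32 0; 0.47 0.14 0 0.64 0; 0.47 0.19 0 0.96 0; 0.47 0.22 0 1.28 0; 0.47 0.22 0 1.28 0"

```text
clock: 15.3
eef_pos: [0.4765, -0.2425, 0.0844]
tool_rot: [0.018, 1.0, 0.0, -0.0]
ft_force: [0.5, -4.0, -0.8]
grip_width: 0.0226
grasp_force: 1.6
```

```bash
python3 k.py w15 0.068
```

```text
{'clock': 15.3, 'eef_pos': [0.4765, -0.2425, 0.0844], 'ft_force': [0.4775, -3.9686, -0.7862], 'grip_width': 0.0226}
circ [[310.5, 297.5, 21.4]] net [([313.6, 308.9, 44.1, 70.9], 0.76)]
0.5 [310.6 485.7] 0.6 [310.8 461.1] 0.7 [310.9 436.4] 0.8 [311.2 412.3] 1.0 [311.7 368.1] 1.2 [312.2 331.7] 1.4 [312.8 304.3] 1.57 [313.2 287.8]
```

View pics/w15.png

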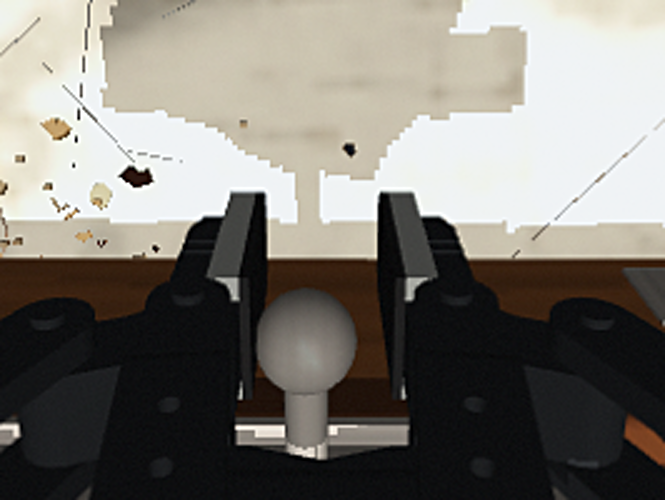

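The ball is at (312,296), about 1.48 rad. Pressing on down to the sill.

Request:
send_rows --motion "0.47 0.02 0 0.3 0; 0.47 0.03 0 0.6 0; 0.47 0.03 0 0.8 0; 0.47 0.03 0 0.8 0"

```text
clock: 15.8
eef_pos: [0.4765, -0.2425, 0.0769]
tool_rot: [0.018, 1.0, -0.0, 0.0]
ft_force: [-0.7, -2.1, 0.2]
grip_width: 0.0227
grasp_force: 1.5
```

```bash
python3 k.py w16 0.068
```

```text
{'clock': 15.8, 'eef_pos': [0.4765, -0.2425, 0.0769], 'ft_force': [-0.7346, -2.1309, 0.1589], 'grip_width': 0.0227}
circ [[310.5, 298.5, 21.4]] net [([313.8, 308.8, 39.9, 72.6], 0.91)]
0.5 [310.  516.2] 0.6 [310.1 489.2] 0.7 [310.4 462. ] 0.8 [310.6 435.3] 1.0 [311.2 386.4] 1.2 [311.8 346.1] 1.4 [312.4 315.8] 1.57 [312.9 297.5]
```

Request:
send_rows --motion "0.47 0 0 0.15 0; 0.47 0 0 0.3 0; 0.47 0 0 0.4 0; 0.47 0 0 0.4 0"

```text
clock: 16.3
eef_pos: [0.4765, -0.2426, 0.073]
tool_rot: [0.018, 1.0, -0.0, 0.0]
ft_force: [0.5, -3.0, 1.6]
grip_width: 0.023
grasp_force: 1.4
```

Request:
send_rows --motion "0.3 0 0 0 0; 0.1 0 0 0 0; -0.1 0 0 0 0; -0.2 0 0 0 0; -0.2 0 0 0 0"

```text
clock: 16.8
eef_pos: [0.4762, -0.2422, 0.0728]
tool_rot: [0.018, 1.0, 0.0, -0.0]
ft_force: [0.5, -0.1, -0.7]
grip_width: 0.051
grasp_force: 0.0
```

```bash
python3 k.py w17 0.066
```

```text
{'clock': 16.8, 'eef_pos': [0.4762, -0.2422, 0.0728], 'ft_force': [0.4649, -0.124, -0.7296], 'grip_width': 0.051}
circ [[304.5, 305.5, 21.4]] net [([307.4, 312.2, 43.5, 65.3], 0.93)]
0.5 [301.4 535.4] 0.6 [301.8 506.9] 0.7 [302.2 478.1] 0.8 [302.7 449.9] 1.0 [303.9 398. ] 1.2 [305.2 355.3] 1.4 [306.4 323.2] 1.57 [307.3 303.8]
```

The sill was felt (Fz +1.6 N), and after opening the handle stays at about 1.56 rad, caught in the notch. I'll rise, close the fingers and press lightly on the knob to seat it.

Request:
send_rows --motion "-0.2 0 0 -2.5 0; -0.2 0 0 -5 0; -0.2 0 0 -7 0; 0.5 -0.35 -0.3 -7 0; 1 -0.7 -0.6 -7 0"

```text
clock: 17.4
eef_pos: [0.4835, -0.249, 0.1431]
tool_rot: [0.018, 1.0, -0.0, 0.0]
ft_force: [-0.4, 1.0, -0.1]
grip_width: 0.0228
grasp_force: 0.0
```

Request:
send_rows --motion "1 0 0 0 0; 1 0 0 0 0; 1 0 0 1.0 0; 1 0 0 1.8 0; 1 0 0 2.2 0"

```text
clock: 17.9
eef_pos: [0.482, -0.2482, 0.1191]
tool_rot: [0.018, 1.0, 0.001, -0.001]
ft_force: [-0.5, -0.6, -0.8]
grip_width: 0.0004
grasp_force: 0.0
```

Request:
send_rows --motion "1 0 0 0.15 0; 1 0 0 0.3 0; 1 0 0 0.45 0; 1 0 0 0.55 0; 1 0 0 0.55 0"

```text
clock: 18.4
eef_pos: [0.4832, -0.2488, 0.1156]
tool_rot: [0.018, 1.0, -0.0, 0.0]
ft_force: [0.1, -0.2, -0.1]
grip_width: 0.0003
grasp_force: 0.0
```

Request:
send_rows --motion "1 0 0 0.1 0; 1 0 0 0.2 0; 1 0 0 0.3 0; 1 0 0 0.3 0"

```text
clock: 18.8
eef_pos: [0.4832, -0.2488, 0.1127]
tool_rot: [0.018, 1.0, -0.0, 0.0]
ft_force: [0.2, 0.0, 1.4]
grip_width: -0.0001
grasp_force: 0.8
```

Request:
send_rows --motion "1 0 0 0.1 0; 1 0 0 0.15 0; 1 0 0 0.15 0"

```text
clock: 19.1
eef_pos: [0.4831, -0.2489, 0.1118]
tool_rot: [0.018, 1.0, -0.0, 0.0]
ft_force: [-2.4, 0.0, 6.7]
grip_width: 0.0001
grasp_force: 2.9
```

Firmly seated. Retreating upward and checking.

Request:
send_rows --motion "1 0 0 -1.5 0; 1 0 0 -5 0; 1 0 0 -9 0; 1 0 0 -13 0; 1 0 0 -15 0"

```text
clock: 19.6
eef_pos: [0.4844, -0.2494, 0.2647]
tool_rot: [0.018, 1.0, -0.001, 0.003]
ft_force: [0.5, -0.1, -0.4]
grip_width: -0.0
grasp_force: 0.0
```

Run:
```python
from h import *
import cv2
q=[.60995,-.25817,-.03754]
o=bot.get_obs();w=vision.camera("wrist");m=model("wrist",o)
print(o["clock"],o["eef_pos"],o["ft_force"],[(np.round(d["rect"],1).tolist(),round(d["conf"],2)) for d in boxes_of("wrist","knob")[:2]])
for a in(1.3,1.57): print(a,(proj(m,ch(q,[[-.062-.065*np.sin(a),.006,.105+.065*np.cos(a)]]))-[200,60])*2.5)
cv2.imwrite("pics/w18.png",cv2.resize(w[60:260,200:460,::-1],None,fx=2.5,fy=2.5,interpolation=2))
```

```text
19.6 [ 0.48435176 -0.24938511  0.26474139] [ 0.48382098 -0.06573527 -0.35927969] [([320.5, 205.1, 17.7, 65.4], 0.72)]
1.3 [[302.45832156 319.18213035]]
1.57 [[302.22322806 303.00509552]]
```

View pics/w18.png

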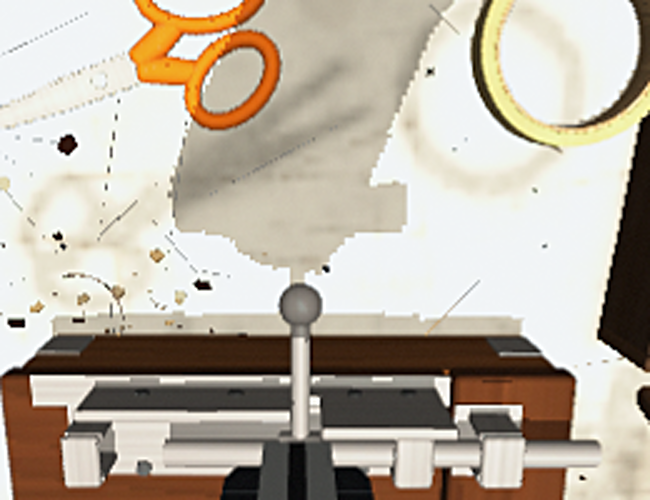

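The handle lies level in the notch, with the knob at (301,304) against a prediction of (302,303) for 1.57 rad. The rod is through the keeper and nothing else has moved.

```bash
python3 -c "
from workcell import workorder
print(workorder.job_done())"
```

```text
the job is handed in; nothing more can be done
None
```

The chest is bolted: the handle was leaned, slid until it met the stop (about 70 mm travel), then turned down level into the notch, where it stayed after I let go. I handed the job in at about 20 s; the tool's verdict was not shown.

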